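# Level the instrument stand and press the stick-on spirit level home

### The arm

A 6-joint arm with a two-finger parallel gripper is mounted at the origin on the work surface; the furniture and walls round the work are solid. World frame = base frame: x ahead of the robot, y to its left, z up, the work surface at z = 0. Lengths are in m, angles in rad, forces in N, time in s.
With the tool pointing down it reaches from about 0.275 to 0.85 m from the base axis. Payload 5.2 kg.
Tool frame: the origin (TCP) lies midway between the tips of the shut fingers; the grasp point (between the pads) lies 19 mm behind it; z points along the fingers, y is the line along which they close (so a half turn about z gives the same grasp; the last joint's range is limited). The gripper opens to 85 mm and grips with 20 to 120 N. Pads are 22 mm wide; open, the fingers measure 114 mm over their backs; the gripper's body (76 mm by 85 mm) begins 54 mm behind the grasp point. The pads swing forward as they close: fully open they stand 13 mm farther back than shut.
Start: joints at [1.007, 0.259, 1.535, -0, 1.348, -0.203], TCP at [0.194, 0.515, 0.231] pointing down, gripper open.
Joint ranges: [-3.14, 3.14], [-0.91, 2.08], [0.19, 2.58], [-1.22, 4.36], [0.22, 2.71], [-3.12, 3.12]. Speed limits (rad/s): [2.57, 2.57, 3.14, 3.14, 3.14, 3.14].

### API

Orientations are given as a 3x3 rotation matrix whose columns are the frame's x, y, z axes.
In Python, from cell import r gives the robot as it stands.
- The arm moves only by the tool apply_moves, never from a script. Its argument "deltas" is a list of rows, each an object with "xyz": the shift along the tool's x, y, z in m, a list of three; "yaw": the turn about the tool's z in degrees. In form: [{"xyz": [dx, dy, dz], "yaw": yaw}, ...]. A call has 1 to 5 rows; each row is the pose to reach, as a shift and turn from the pose commanded when the call began, along the tool's axes at that moment; what a row does not reach only later rows make up. A row lasts 1/10 s, in which the tool goes at most 50 mm and 8.59 degrees, less where a joint would pass 70% of its speed; a pose out of reach is approached as far as the arm can. A call with a gripper value outside its range is refused whole. "grip" is the opening, from 0 (shut) to 1 (fully open), set as the call begins (left out, the last holds). The fingers move at their own pace and stop on an object; "squeeze" is the grip in N (left out, the last holds). Time passes only in rows, so rows that repeat a pose let the fingers close. It gives the time, the measured TCP pose, the force, the opening and the grip force at its end, in the units of the state.
- r.read_state(): the state, without advancing time (a new reading comes with each control period).
- r.camera(name): name is "scene" or "top"; returns a dict with "image" (420x560x3 uint8, blue, green, red), "depth" (420x560 float32, m along the optical axis (not along the pixel's ray), 0 where there is no reading), "intrinsics" (3x3 intrinsics, pixels), "view" (4x4, takes a point from world to camera coordinates). Camera axes: x right, y up, looking along -z (the intrinsics and any distortion apply to the point x, -y, -z); pixel columns grow to the right and rows downward; lengths in m; the calibration is good to about 2 mm. A picture is of the moment at which its call begins.
- r.job_done(): hands the job in; it is judged then, once.
The state is a dict: "clock": time; "joint_positions": joint angles; "dq": joint speeds; "joint_torque": joint torques, N m; "eef_pos": TCP position; "orientation": TCP orientation; "contact_force": force on the tool from outside, world axes, zero at the start; "ft_torque": the same for the moment, N m; "finger_gap": finger opening in m; "grasp_force": force on a finger pad.
Only numpy, scipy, OpenCV 4.12 (cv2) and the standard library are available. Lean on these libraries where they do the work, as an engineer would, in place of code of your own. Each camera call takes 0.05 s, during which the arm holds its last target. There are 200 camera calls.

### The job

Pick up the little spirit level gently, lay it lengthwise on the rubber pad of the levelling stand and let go of it. Then turn the stand's knob until the bubble sits centred between the two black lines, and finally press down on top of the level with about 10 N, as if bonding it to the pad, and finish while still pressing, with the bubble centred. Do not squeeze or press the level hard, and leave the jar and the dropper bottle where they are.

Things in the scene. Friction and masses are not known exactly. Their poses are not given: they have to be found in the camera images.
- level: loose aluminium spirit level 110x28x28 mm (x long), 0.15 kg, lying vial up. Origin: centre of underside; z up. The vial lies along x in a 58 mm gap in its top, but for fingers it is a solid block, flat top 28 mm above the origin. May be laid either way round. Grip it below 60 N per finger (20-30 N is ample); push on the pad below 35 N, at the end 5-20 N
- bubble (a joint): place of the dark 15 mm bubble in the vial, m along the level's x: 0 = centred between the two black lines (at -10.5 and +10.5 mm), ends at -20 and +20 mm. It drifts to the higher end, about 2 mm per 0.01 rad of slope (7 mm per radian of knob), and settles in about 1 s
- plate: tilting aluminium plate 252x76x8 mm of the levelling stand. Origin on the hinge axis at one end, 45 mm above the desk; x along the plate to the knob end, y along the hinge, z out of its top. The knob end starts 2 to 5.5 degrees too low. The stand is fixed to the desk
- pad (a point): centre of the top of the springy black rubber pad (150 mm along the plate, 70 across, 10 thick) on the plate; it gives about 3 mm under a 10 N push; axes as the plate. The level's long side goes along x, wholly on the pad (its middle within 35 mm along and 30 mm across of this point)
- knob: black bar knob over the plate's far end: bar 48x14x32 mm (x, y, z) on a 34 mm disc, axis vertical. Origin on the axis, mid-bar, 108 mm above the desk; x along the bar: grip across y, 35 mm free below mid-bar beside the disc. Clockwise from above raises that plate end, 0.035 rad per rad; 1.0-2.4 rad clockwise needed to level, stop 3 rad past it. Stiff (0.12 N m), stays where left; keeps its height
- jar: bystander: white sample jar with screw lid, 74 mm across, 87 mm high; origin at centre of underside
- dropper: bystander: small dropper bottle, 28 mm across, 68 mm high; origin at centre of underside
There are look-alikes about, which are no part of the job. Several things have the shape of the level; the one meant has the colours described above.

How it is judged:
By the outcome, as a careful person would: the job done as asked, in the order asked, and still so for the second after the job is handed in, while the arm keeps its last pose, push and grip.
It also fails if it takes over 72 s, if anything falls off the work surface, if the arm or the gripper's body presses on something with over 40 N, if the wrist force passes 120 N, or if a joint passes its speed limit or range.

## Working session

There is one attempt and no reset: what is moved stays moved. The work goes in short steps, Python scripts to look and compute and a tool call to move; the robot and the scene stay as the last step left them, time stands still between calls to the robot, and variables do not carry over. Pictures are saved under pics/ and viewed, at most 10 in all, crops included, and the job is handed in when it is done.

Besides the shell and the picture viewer there is one more tool, called after "Emit:" as a command line: name --argument value ..., lists and objects as JSON in quotes. apply_moves: Moves the arm, as the interface text tells. Its arguments: {"type":"object","properties":{"deltas":{"type":"array","items":{"type":"object","properties":{"xyz":{"type":"array","items":{"type":"number"}},"yaw":{"type":"number"}}}},"grip":{"type":"number"},"squeeze":{"type":"number"}},"required":["deltas"]}

```bash
mkdir -p pics; cat > h.py <<'E'
import numpy as np,cv2
from cell import r
def snap(name,f=None):
    c=r.camera(name)
    if f: cv2.imwrite(f,c["image"])
    return c
def pts(c):
    K=np.array(c["intrinsics"]);V=np.array(c["view"]);d=c["depth"]
    v,u=np.mgrid[:d.shape[0],:d.shape[1]]
    P=np.stack([(u-K[0,2])/K[0,0]*d,-(v-K[1,2])/K[1,1]*d,-d,np.ones_like(d)],-1)
    return (P@np.linalg.inv(V).T)[...,:3]
E
python3 - <<'E'
from h import *
a=snap("scene","pics/s0.png");b=snap("top","pics/t0.png")
for n,c in(("s",a),("t",b)):
    np.savez(n+"0.npz",**c); print(c["intrinsics"],np.linalg.inv(c["view"])[:3].round(3),[k for k in c])
s=r.read_state();print(s["clock"],s["eef_pos"],s["orientation"],s["contact_force"],s["finger_gap"])
E
```

```text
[[436.35067099   0.         279.5568527 ]
 [  0.         436.35067099 208.50573891]
 [  0.           0.           1.        ]] [[-0.734  0.28  -0.619 -0.092]
 [-0.679 -0.297  0.671  0.593]
 [ 0.004  0.913  0.408  0.435]] ['image', 'depth', 'intrinsics', 'view']
[[381.2403164    0.         282.24599697]
 [  0.         381.2403164  209.81662773]
 [  0.           0.           1.        ]] [[-0.022  0.988 -0.154  0.284]
 [-1.    -0.022  0.006  0.018]
 [ 0.003  0.154  0.988  0.939]] ['image', 'depth', 'intrinsics', 'view']
0.1 [0.19387998 0.51417981 0.23052439] [[-9.35622345e-01  3.53001380e-01 -9.23920489e-04]
 [ 3.53002413e-01  9.35621285e-01 -1.45168787e-03]
 [ 3.51991854e-04 -1.68437777e-03 -9.99998519e-01]] [-0.31718022 -0.23962334 -0.11556199] 0.08540716041298929
```

View pics/s0.png

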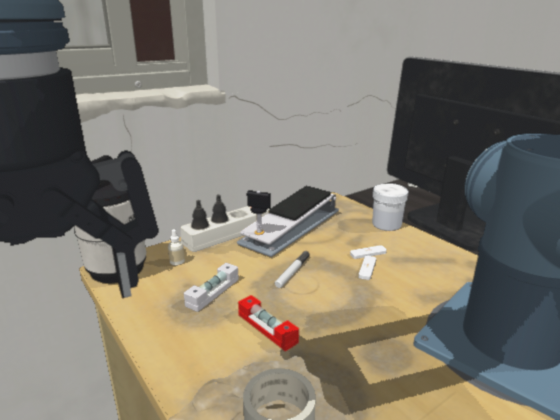

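View pics/t0.png

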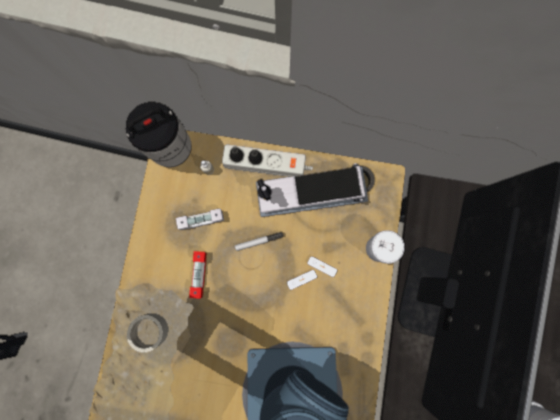

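The silver level is at about (200,219) in the top view and the red one is a look-alike. The stand's knob is at (264,188), its pad at (330,186) and the hinge end near (365,183). The dropper is at (205,166) and the jar at (386,247).

```bash
python3 - <<'E'
from h import *
c=dict(np.load("t0.npz"));P=pts(c);im=c["image"].astype(int)
def rect(n,m):
    Q=P[m][:,:2].astype(np.float32)*1000; z=P[m][:,2]
    (x,y),s,a=cv2.minAreaRect(Q);print(n,len(Q),"c",round(x),round(y),"size",np.round(s),"ang",round(a,1),"med",np.median(Q,0).round(),"z",np.percentile(z,[5,50,95]).round(4))
def box(u0,u1,v0,v1):
    m=np.zeros(im.shape[:2],bool);m[v0:v1,u0:u1]=1;return m
Z=P[...,2];g=im.max(2)
rect("level",box(165,235,200,238)&(Z>.02)&(Z<.05))
rect("pad",box(290,372,160,208)&(g<45)&(Z>.04)&(Z<.08))
rect("padz",box(302,358,176,200)&(g<45))
rect("plate",box(255,375,160,215)&(Z>.033)&(Z<.075))
rect("knob",box(250,285,170,205)&(Z>.10)&(Z<.14))
rect("jar",box(360,410,225,270)&(Z>.07)); rect("drop",box(195,218,155,178)&(Z>.02))
# plane of pad
m=box(302,358,176,200)&(g<45);Q=P[m];A=np.c_[Q[:,:2],np.ones(len(Q))];print(np.linalg.lstsq(A,Q[:,2],rcond=None)[0])
cr=lambda u0,u1,v0,v1,k:cv2.resize(c["image"][v0:v1,u0:u1],None,fx=k,fy=k,interpolation=cv2.INTER_CUBIC)
cv2.imwrite("pics/c0.png",cr(165,385,150,240,3.6))
E
```

```text
level 412 c 410 214 size [ 28. 111.] ang 11.5 med [410. 214.] z [0.0229 0.0272 0.0302]
pad 1602 c 478 -95 size [ 66. 143.] ang 8.0 med [477. -95.] z [0.0511 0.0564 0.0614]
padz 1252 c 424 -41 size [120. 279.] ang 43.6 med [474. -95.] z [0.0518 0.0565 0.0613]
plate 3602 c 495 -53 size [124. 254.] ang 4.9 med [479. -46.] z [0.0363 0.0512 0.0606]
knob 146 c 461 53 size [48. 14.] ang 24.8 med [459.  52.] z [0.1127 0.1233 0.1265]
jar 882 c 326 -118 size [ 72. 276.] ang 2.5 med [ 330. -218.] z [0.0824 0.0861 0.0888]
drop 123 c 412 116 size [321.  27.] ang 32.5 med [534. 193.] z [0.0246 0.0417 0.07  ]
[-1.86921477  0.10204956  0.95601071]
```

View pics/c0.png

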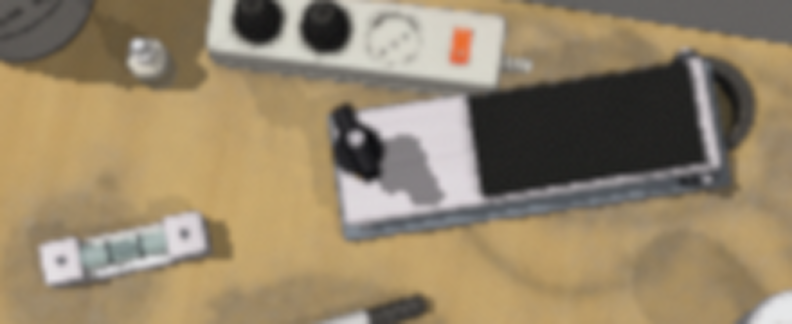

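```bash
cat >> h.py <<'E'
def go(x,y,z,ang):
    "delta (tool axes, mm / deg yaw) from the measured pose to the target; ang = world angle of tool x"
    s=r.read_state();R=np.array(s["orientation"]);d=R.T@(np.array([x,y,z])-s["eef_pos"])*1000
    a=np.degrees(np.arctan2(R[1,0],R[0,0]));w=(a-ang+180)%360-180
    print("t%.1f"%s["clock"],"d",d.round(1),"yaw",round(w,1),"tcp",np.round(s["eef_pos"],4),"F",np.round(s["contact_force"],1),"gap",round(s["finger_gap"],4),"g",s["grasp_force"],"j6",round(s["joint_positions"][5],2))
E
python3 -c "
from h import *
go(.410,.214,.12,101.5)"
```

```text
t0.1 d [-308.2 -204.4  110.8] yaw 57.8 tcp [0.1939 0.5142 0.2305] F [-0.3 -0.2 -0.1] gap 0.0854 g 0.0 j6 -0.2
```

Emit:
apply_moves --deltas '[{"xyz": [-0.038, -0.026, 0], "yaw": 8}, {"xyz": [-0.076, -0.052, 0], "yaw": 16}, {"xyz": [-0.114, -0.078, 0], "yaw": 24}, {"xyz": [-0.152, -0.104, 0], "yaw": 32}, {"xyz": [-0.19, -0.13, 0], "yaw": 40}]'

```text
clock: 0.6
eef_pos: [0.3264, 0.3243, 0.2311]
orientation: [[-0.485, 0.874, -0.0], [0.874, 0.485, -0.0], [-0.0, -0.0, -1.0]]
contact_force: [1.7, 0.6, 0.3]
finger_gap: 0.0856
grasp_force: 0.0
```

```bash
python3 -c "
from h import *
go(.410,.214,.12,101.5)"
```

```text
t0.6 d [-137.    19.6  111.1] yaw 17.5 tcp [0.3264 0.3243 0.2311] F [1.7 0.6 0.3] gap 0.0856 g 0.0 j6 0.03
```

Emit:
apply_moves --deltas '[{"xyz": [-0.03, 0.004, 0.025], "yaw": 4}, {"xyz": [-0.06, 0.008, 0.05], "yaw": 8}, {"xyz": [-0.1, 0.013, 0.08], "yaw": 13}, {"xyz": [-0.137, 0.0195, 0.111], "yaw": 17.5}, {"xyz": [-0.137, 0.0195, 0.111], "yaw": 17.5}]'

```text
clock: 1.1
eef_pos: [0.41, 0.2122, 0.1165]
orientation: [[-0.199, 0.98, -0.006], [0.98, 0.199, -0.003], [-0.002, -0.006, -1.0]]
contact_force: [0.4, -0.4, -0.7]
finger_gap: 0.0856
grasp_force: 0.0
```

```bash
python3 - <<'E'
from h import *
go(.410,.214,.004,101.5)
a=snap("scene","pics/s1.png")
P=pts(a)
m=np.zeros(P.shape[:2],bool);m[255:315,175:250]=1
m&=(P[...,2]>.022)&(P[...,2]<.032)
print(cv2.minAreaRect(P[m][:,:2].astype(np.float32)*1000),m.sum(),np.median(P[m],0))
E
```

```text
t1.1 d [  1.9   1.  112.5] yaw -0.0 tcp [0.41   0.2122 0.1165] F [ 0.4 -0.4 -0.7] gap 0.0856 g 0.0 j6 0.04
((416.00445556640625, 211.4866180419922), (99.24128723144531, 205.6157684326172), 61.12345886230469) 728 [0.40520407 0.22376029 0.02771511]
```

View pics/s1.png

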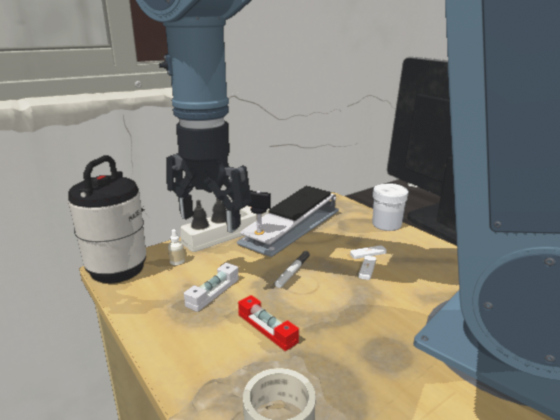

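The gripper stands above the level at (213,285), and nothing is beside the level to get in the way. I'll lower and grip.

Emit:
apply_moves --deltas '[{"xyz": [0.001, 0.001, 0.03], "yaw": 0}, {"xyz": [0.001, 0.001, 0.06], "yaw": 0}, {"xyz": [0.001, 0.001, 0.085], "yaw": 0}, {"xyz": [0.001, 0.001, 0.1], "yaw": 0}, {"xyz": [0.001, 0.001, 0.109], "yaw": 0}]'

```text
clock: 1.65
eef_pos: [0.4101, 0.218, 0.0108]
orientation: [[-0.207, 0.978, -0.001], [0.978, 0.207, 0.0], [0.0, -0.001, -1.0]]
contact_force: [-0.0, 0.1, 0.5]
finger_gap: 0.0852
grasp_force: 0.0
```

Emit:
apply_moves --deltas '[{"xyz": [0, 0, 0], "yaw": 0}, {"xyz": [0, 0, 0], "yaw": 0}, {"xyz": [0, 0, 0], "yaw": 0}, {"xyz": [0, 0, 0], "yaw": 0}, {"xyz": [0, 0, 0], "yaw": 0}]' --grip 0.4 --squeeze 25

```text
clock: 2.15
eef_pos: [0.4114, 0.2173, 0.0119]
orientation: [[-0.205, 0.979, 0.001], [0.979, 0.205, 0.0], [0.0, 0.001, -1.0]]
contact_force: [-0.5, 1.0, 0.9]
finger_gap: 0.0342
grasp_force: 0.0
```

```bash
python3 -c "
from h import *
go(.410,.214,.005,101.5)"
```

```text
t2.1 d [-3.  -2.   6.9] yaw 0.3 tcp [0.4114 0.2173 0.0119] F [-0.5  1.   0.9] gap 0.0342 g 0.0 j6 0.04
```

Emit:
apply_moves --deltas '[{"xyz": [-0.0015, -0.001, 0.003], "yaw": 0}, {"xyz": [-0.003, -0.0015, 0.0065], "yaw": 0}, {"xyz": [-0.003, -0.0015, 0.0065], "yaw": 0}, {"xyz": [-0.003, -0.0015, 0.0065], "yaw": 0}]'

```text
clock: 2.55
eef_pos: [0.4098, 0.2138, 0.0046]
orientation: [[-0.205, 0.979, -0.001], [0.979, 0.205, -0.0], [-0.0, -0.001, -1.0]]
contact_force: [0.3, 0.5, -0.4]
finger_gap: 0.0341
grasp_force: 0.0
```

Emit:
apply_moves --deltas '[{"xyz": [0, 0, 0], "yaw": 0}, {"xyz": [0, 0, 0], "yaw": 0}, {"xyz": [0, 0, 0], "yaw": 0}, {"xyz": [0, 0, 0], "yaw": 0}, {"xyz": [0, 0, 0], "yaw": 0}]' --grip 0.2 --squeeze 25

```text
clock: 3.05
eef_pos: [0.4102, 0.214, 0.0049]
orientation: [[-0.205, 0.979, 0.0], [0.979, 0.205, 0.0], [-0.0, 0.0, -1.0]]
contact_force: [0.6, -0.2, -0.3]
finger_gap: 0.0274
grasp_force: 25.5
```

```bash
python3 -c "
from h import *
go(.410,.214,.005,101.5)"
```

```text
t3.0 d [ 0.  -0.2 -0.1] yaw 0.3 tcp [0.4102 0.214  0.0049] F [ 0.6 -0.2 -0.3] gap 0.0274 g 25.51210194826126 j6 0.03
```

Emit:
apply_moves --deltas '[{"xyz": [0, 0, -0.01], "yaw": 0}, {"xyz": [0, 0, -0.045], "yaw": 0}, {"xyz": [0, 0, -0.09], "yaw": 0}, {"xyz": [0, 0, -0.135], "yaw": 0}, {"xyz": [0, 0, -0.17], "yaw": 0}]'

```text
clock: 3.55
eef_pos: [0.41, 0.2141, 0.178]
orientation: [[-0.205, 0.979, 0.002], [0.979, 0.205, 0.001], [0.0, 0.002, -1.0]]
contact_force: [0.9, 0.3, -2.3]
finger_gap: 0.0277
grasp_force: 25.5
```

Emit:
apply_moves --deltas '[{"xyz": [0, 0, 0], "yaw": 0}, {"xyz": [0, 0, 0], "yaw": 0}]'

```text
clock: 3.75
eef_pos: [0.4099, 0.214, 0.1757]
orientation: [[-0.205, 0.979, 0.002], [0.979, 0.205, 0.0], [0.0, 0.002, -1.0]]
contact_force: [0.0, -0.1, -3.5]
finger_gap: 0.0278
grasp_force: 25.5
```

```bash
python3 -c "
from h import *
go(.478,-.095,.175,98)"
```

```text
t3.8 d [-316.4    3.2    0.7] yaw 3.8 tcp [0.4099 0.214  0.1757] F [ 0.  -0.1 -3.5] gap 0.0278 g 25.49573689699173 j6 0.03
```

Emit:
apply_moves --deltas '[{"xyz": [-0.03, 0, 0], "yaw": 1}, {"xyz": [-0.07, 0.001, 0], "yaw": 2}, {"xyz": [-0.115, 0.001, 0], "yaw": 3}, {"xyz": [-0.16, 0.002, 0], "yaw": 3.8}, {"xyz": [-0.205, 0.002, 0], "yaw": 3.8}]'

```text
clock: 4.25
eef_pos: [0.4526, 0.0125, 0.1729]
orientation: [[-0.14, 0.99, -0.004], [0.99, 0.14, 0.001], [0.002, -0.004, -1.0]]
contact_force: [0.2, 0.5, -1.6]
finger_gap: 0.0275
grasp_force: 25.4
```

```bash
python3 -c "
from h import *
go(.478,-.095,.12,98)"
```

```text
t4.2 d [-110.1   10.4   52.7] yaw 0.0 tcp [0.4526 0.0125 0.1729] F [ 0.2  0.5 -1.6] gap 0.0275 g 25.405206084251404 j6 -0.36
```

Emit:
apply_moves --deltas '[{"xyz": [-0.04, 0.003, 0], "yaw": 0}, {"xyz": [-0.08, 0.007, 0], "yaw": 0}, {"xyz": [-0.11, 0.0104, 0.015], "yaw": 0}, {"xyz": [-0.11, 0.0104, 0.055], "yaw": 0}, {"xyz": [-0.11, 0.0104, 0.075], "yaw": 0}]'

```text
clock: 4.75
eef_pos: [0.4767, -0.0938, 0.0955]
orientation: [[-0.137, 0.991, -0.007], [0.991, 0.137, 0.003], [0.004, -0.006, -1.0]]
contact_force: [-0.5, 1.1, -2.3]
finger_gap: 0.0275
grasp_force: 25.4
```

Emit:
apply_moves --deltas '[{"xyz": [0, 0, 0], "yaw": 0}, {"xyz": [0, 0, 0], "yaw": 0}, {"xyz": [0, 0, 0], "yaw": 0}]'

```text
clock: 5.05
eef_pos: [0.4802, -0.0937, 0.1005]
orientation: [[-0.14, 0.99, 0.001], [0.99, 0.14, -0.0], [-0.001, 0.001, -1.0]]
contact_force: [0.6, -0.8, -1.5]
finger_gap: 0.0277
grasp_force: 25.4
```

```bash
python3 - <<'E'
from h import *
go(.478,-.095,.0635,98)
c=snap("top");cv2.imwrite("pics/t1.png",cv2.resize(c["image"][140:250,220:400],None,fx=4,fy=4))
E
```

```text
t5.0 d [-0.9 -2.4 37. ] yaw 0.1 tcp [ 0.4802 -0.0937  0.1005] F [ 0.6 -0.8 -1.5] gap 0.0277 g 25.35474121570587 j6 -0.56
```

View pics/t1.png

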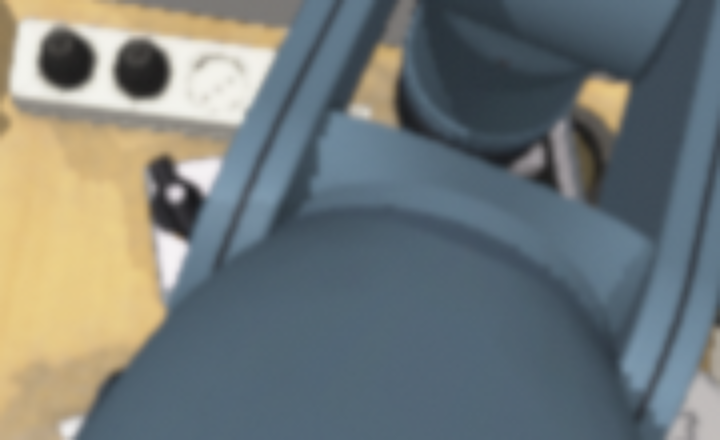

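The arm hides the pad in the top view, so I'll lower the level by force.

Emit:
apply_moves --deltas '[{"xyz": [-0.001, -0.002, 0.012], "yaw": 0}, {"xyz": [-0.001, -0.002, 0.022], "yaw": 0}, {"xyz": [-0.001, -0.002, 0.03], "yaw": 0}, {"xyz": [-0.001, -0.002, 0.034], "yaw": 0}, {"xyz": [-0.001, -0.002, 0.034], "yaw": 0}]'

```text
clock: 5.6
eef_pos: [0.4775, -0.0948, 0.0653]
orientation: [[-0.14, 0.99, -0.001], [0.99, 0.14, 0.0], [0.001, -0.001, -1.0]]
contact_force: [-0.3, 0.1, -2.0]
finger_gap: 0.0277
grasp_force: 25.5
```

Emit:
apply_moves --deltas '[{"xyz": [0, 0, 0.001], "yaw": 0}, {"xyz": [0, 0, 0.002], "yaw": 0}, {"xyz": [0, 0, 0.002], "yaw": 0}]'

```text
clock: 5.9
eef_pos: [0.4782, -0.0952, 0.0641]
orientation: [[-0.14, 0.99, 0.001], [0.99, 0.14, -0.0], [-0.0, 0.001, -1.0]]
contact_force: [-0.5, 0.4, -0.0]
finger_gap: 0.0277
grasp_force: 25.6
```

```bash
python3 - <<'E'
from h import *
go(.478,-.095,.0635,98)
E
```

```text
t5.9 d [ 0.2 -0.1  0.6] yaw 0.0 tcp [ 0.4782 -0.0952  0.0641] F [-0.5  0.4 -0. ] gap 0.0277 g 25.562239587306976 j6 -0.57
```

Emit:
apply_moves --deltas '[{"xyz": [0, 0, 0.001], "yaw": 0}, {"xyz": [0, 0, 0.0015], "yaw": 0}, {"xyz": [0, 0, 0.0015], "yaw": 0}]'

```text
clock: 6.2
eef_pos: [0.4782, -0.0952, 0.0627]
orientation: [[-0.14, 0.99, 0.001], [0.99, 0.14, -0.0], [-0.001, 0.001, -1.0]]
contact_force: [-0.2, -0.6, 2.7]
finger_gap: 0.0274
grasp_force: 26.0
```

Emit:
apply_moves --deltas '[{"xyz": [0, 0, 0], "yaw": 0}, {"xyz": [0, 0, 0], "yaw": 0}, {"xyz": [0, 0, 0], "yaw": 0}, {"xyz": [0, 0, 0], "yaw": 0}]' --grip 0.7

```text
clock: 6.6
eef_pos: [0.4777, -0.095, 0.0622]
orientation: [[-0.14, 0.99, -0.0], [0.99, 0.14, 0.0], [0.0, -0.0, -1.0]]
contact_force: [0.0, -0.4, 0.0]
finger_gap: 0.0599
grasp_force: 0.0
```

Emit:
apply_moves --deltas '[{"xyz": [0, 0, -0.01], "yaw": 0}, {"xyz": [0, 0, -0.03], "yaw": 0}, {"xyz": [0, 0, -0.06], "yaw": 0}, {"xyz": [0, 0, -0.09], "yaw": 0}, {"xyz": [0, 0, -0.1], "yaw": 0}]'

```text
clock: 7.1
eef_pos: [0.4796, -0.0957, 0.166]
orientation: [[-0.14, 0.99, 0.005], [0.99, 0.14, -0.002], [-0.003, 0.005, -1.0]]
contact_force: [0.0, 0.1, -0.2]
finger_gap: 0.0601
grasp_force: 0.0
```

```bash
python3 - <<'E'
from h import *
c=snap("scene");cv2.imwrite("pics/s2.png",cv2.resize(c["image"][160:270,220:360],None,fx=5,fy=5,interpolation=cv2.INTER_CUBIC))
go(.461,.053,.165,-65.2)
go(.461,.053,.165,114.8)
E
```

```text
t7.2 d [150.    2.3   0.6] yaw 163.2 tcp [ 0.4797 -0.0958  0.1661] F [ 0.4 -0.2  0.1] gap 0.0599 g 0.0 j6 -0.57
t7.2 d [150.    2.3   0.6] yaw -16.8 tcp [ 0.4797 -0.0958  0.1661] F [ 0.4 -0.2  0.1] gap 0.0599 g 0.0 j6 -0.57
```

View pics/s2.png

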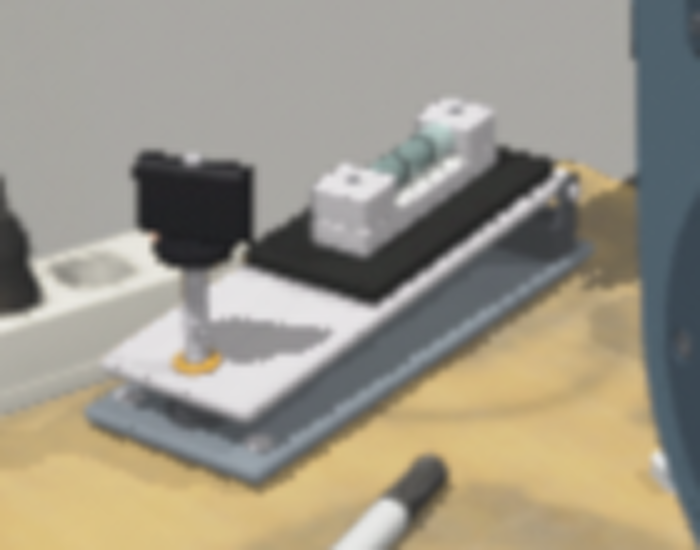

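The level lies upright, lengthwise and wholly on the black pad. The knob bar is at (195,200) in the crop. Next I'll move to the knob while turning the wrist -107°.

Emit:
apply_moves --deltas '[{"xyz": [0.03, 0, 0], "yaw": -8.5}, {"xyz": [0.06, 0.001, 0], "yaw": -17}, {"xyz": [0.09, 0.001, 0], "yaw": -25.5}, {"xyz": [0.12, 0.002, 0], "yaw": -34}, {"xyz": [0.15, 0.002, 0], "yaw": -42.5}]'

```text
clock: 7.65
eef_pos: [0.4579, 0.0549, 0.1613]
orientation: [[-0.776, 0.631, -0.002], [0.631, 0.776, 0.0], [0.001, -0.001, -1.0]]
contact_force: [0.6, -0.9, -0.2]
finger_gap: 0.0595
grasp_force: 0.0
```

Emit:
apply_moves --deltas '[{"xyz": [0, 0, 0], "yaw": -8.5}, {"xyz": [0, 0, 0], "yaw": -17}, {"xyz": [0, 0, 0], "yaw": -25.5}, {"xyz": [0, 0, 0], "yaw": -34}, {"xyz": [0, 0, 0], "yaw": -42.5}]'

```text
clock: 8.15
eef_pos: [0.4581, 0.0539, 0.1612]
orientation: [[-0.998, -0.059, -0.002], [-0.059, 0.998, 0.0], [0.002, 0.0, -1.0]]
contact_force: [-0.3, 0.4, -0.5]
finger_gap: 0.0596
grasp_force: 0.0
```

```bash
python3 - <<'E'
from h import *
go(.461,.053,.096,-155.2)
c=dict(np.load("t0.npz"));P=pts(c)
# tilt from initial pad plane, along plate x=(-.139,.990)
def tilt(Q):
    for _ in range(5):
        A=np.c_[Q[:,:2]-[.478,-.095],np.ones(len(Q))];k=np.linalg.lstsq(A,Q[:,2],rcond=None)[0];e=Q[:,2]-A@k;Q=Q[abs(e)<2.5*e.std()]
    return k[:2]@[-.139,.99],k[:2]@[.99,.139],k[2],len(Q),e.std()
d=P[...,:2]-[.478,-.095];a=d@[-.139,.99];b=d@[.99,.139]
m=(abs(a)<.065)&(abs(b)<.03)&(P[...,2]>.04)&(P[...,2]<.08)
print(tilt(P[m]))
E
```

```text
t8.2 d [-3.  -1.1 65.2] yaw -21.4 tcp [0.4581 0.0539 0.1612] F [-0.3  0.4 -0.5] gap 0.0596 g 0.0 j6 -1.76
(np.float64(-0.06650046410619662), np.float64(0.0059450416874808325), np.float64(0.056360208782508886), 1339, np.float64(0.001437876845510169))
```

Emit:
apply_moves --deltas '[{"xyz": [-0.001, 0, 0], "yaw": -8}, {"xyz": [-0.003, -0.001, 0], "yaw": -16}, {"xyz": [-0.003, -0.001, 0.01], "yaw": -21.4}, {"xyz": [-0.003, -0.001, 0.04], "yaw": -21.4}, {"xyz": [-0.003, -0.001, 0.065], "yaw": -21.4}]'

```text
clock: 8.65
eef_pos: [0.4613, 0.053, 0.0957]
orientation: [[-0.91, -0.414, -0.001], [-0.414, 0.91, 0.0], [0.001, 0.0, -1.0]]
contact_force: [0.5, 0.5, -0.6]
finger_gap: 0.0597
grasp_force: 0.0
```

Emit:
apply_moves --deltas '[{"xyz": [0, 0, 0], "yaw": 0}, {"xyz": [0, 0, 0], "yaw": 0}]'

```text
clock: 8.85
eef_pos: [0.4613, 0.053, 0.0969]
orientation: [[-0.91, -0.414, -0.002], [-0.414, 0.91, 0.0], [0.002, 0.001, -1.0]]
contact_force: [-0.7, -0.0, -0.4]
finger_gap: 0.0598
grasp_force: 0.0
```

```bash
python3 - <<'E'
from h import *
go(.461,.053,.096,-155.2)
c=snap("scene");cv2.imwrite("pics/s3.png",cv2.resize(c["image"][140:270,200:360],None,fx=4,fy=4,interpolation=cv2.INTER_CUBIC))
E
```

```text
t8.8 d [0.3 0.1 0.9] yaw -0.4 tcp [0.4613 0.053  0.0969] F [-0.7 -0.  -0.4] gap 0.0598 g 0.0 j6 -2.12
```

View pics/s3.png

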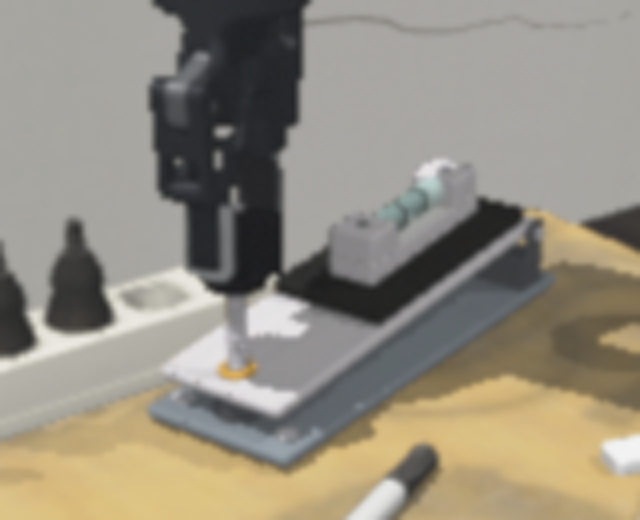

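The fingers straddle the knob bar at crop (235,245). I'll close and turn.

Emit:
apply_moves --deltas '[{"xyz": [0, 0, 0], "yaw": 0}, {"xyz": [0, 0, 0], "yaw": 0}, {"xyz": [0, 0, 0], "yaw": 0}, {"xyz": [0, 0, 0], "yaw": 0}, {"xyz": [0, 0, 0], "yaw": 0}]' --grip 0 --squeeze 40

```text
clock: 9.4
eef_pos: [0.4621, 0.0536, 0.0982]
orientation: [[-0.91, -0.414, 0.001], [-0.414, 0.91, 0.001], [-0.001, 0.0, -1.0]]
contact_force: [-0.6, 3.8, 5.4]
finger_gap: 0.0132
grasp_force: 40.1
```

Emit:
apply_moves --deltas '[{"xyz": [0, 0, 0], "yaw": 0}, {"xyz": [0, 0, 0], "yaw": 4}, {"xyz": [0, 0, 0], "yaw": 10}, {"xyz": [0, 0, 0], "yaw": 16}, {"xyz": [0, 0, 0], "yaw": 20}]'

```text
clock: 9.9
eef_pos: [0.4622, 0.0533, 0.0982]
orientation: [[-0.997, -0.074, 0.001], [-0.074, 0.997, 0.0], [-0.001, 0.0, -1.0]]
contact_force: [-1.8, 1.2, 4.5]
finger_gap: 0.0133
grasp_force: 40.1
```

```bash
python3 - <<'E'
from h import *
go(.461,.053,.096,-155.2)
E
```

```text
t9.9 d [ 1.2 -0.2  2.2] yaw -20.6 tcp [0.4622 0.0533 0.0982] F [-1.8  1.2  4.5] gap 0.0133 g 40.08454084396362 j6 -1.77
```

Emit:
apply_moves --deltas '[{"xyz": [0, 0, 0], "yaw": 8}, {"xyz": [0, 0, 0], "yaw": 16}, {"xyz": [0, 0, 0], "yaw": 24}, {"xyz": [0, 0, 0], "yaw": 32}, {"xyz": [0, 0, 0], "yaw": 40}]'

```text
clock: 10.4
eef_pos: [0.462, 0.0527, 0.0982]
orientation: [[-0.81, 0.586, 0.001], [0.586, 0.81, -0.001], [-0.001, -0.0, -1.0]]
contact_force: [-2.2, -0.8, 5.6]
finger_gap: 0.0132
grasp_force: 40.2
```

Emit:
apply_moves --deltas '[{"xyz": [0, 0, 0], "yaw": 8}, {"xyz": [0, 0, 0], "yaw": 16}, {"xyz": [0, 0, 0], "yaw": 24}, {"xyz": [0, 0, 0], "yaw": 32}, {"xyz": [0, 0, 0], "yaw": 40}]'

```text
clock: 10.9
eef_pos: [0.4616, 0.0523, 0.0982]
orientation: [[-0.244, 0.97, -0.0], [0.97, 0.244, -0.001], [-0.001, -0.001, -1.0]]
contact_force: [-3.9, -3.8, 7.5]
finger_gap: 0.0132
grasp_force: 40.4
```

Emit:
apply_moves --deltas '[{"xyz": [0, 0, 0], "yaw": 0}, {"xyz": [0, 0, 0], "yaw": 0}, {"xyz": [0, 0, 0], "yaw": 0}, {"xyz": [0, 0, 0], "yaw": 0}, {"xyz": [0, 0, 0], "yaw": 0}]'

```text
clock: 11.4
eef_pos: [0.4615, 0.0524, 0.0982]
orientation: [[-0.249, 0.968, -0.0], [0.968, 0.249, -0.001], [-0.001, -0.001, -1.0]]
contact_force: [-4.2, -3.0, 6.8]
finger_gap: 0.0134
grasp_force: 40.3
```

Emit:
apply_moves --deltas '[{"xyz": [0, 0, 0], "yaw": 0}, {"xyz": [0, 0, 0], "yaw": 0}, {"xyz": [0, 0, 0], "yaw": 0}, {"xyz": [0, 0, 0], "yaw": 0}, {"xyz": [0, 0, 0], "yaw": 0}]'

```text
clock: 11.9
eef_pos: [0.4615, 0.0524, 0.0982]
orientation: [[-0.249, 0.968, -0.0], [0.968, 0.249, -0.001], [-0.001, -0.001, -1.0]]
contact_force: [-3.5, -3.1, 5.8]
finger_gap: 0.0131
grasp_force: 40.3
```

```bash
python3 - <<'E'
from h import *
go(.461,.053,.096,-155.2)
N=4
s=[snap("scene") for _ in range(N)];t=[snap("top") for _ in range(N)]
a=np.mean([c["image"] for c in s],0);b=np.mean([c["image"] for c in t],0)
A=cv2.resize(a[170:240,270:340],None,fx=8,fy=8,interpolation=cv2.INTER_CUBIC)[:420]
B=cv2.resize(b[150:220,290:370],None,fx=5,fy=5,interpolation=cv2.INTER_CUBIC)
np.savez("n1.npz",s=a,t=b,sd=np.mean([c["depth"] for c in s],0),td=np.mean([c["depth"] for c in t],0))
W=np.zeros((600,800,3));W[:560,:560]=cv2.resize(a[170:240,270:340],None,fx=8,fy=8,interpolation=cv2.INTER_CUBIC)
cv2.imwrite("pics/n1s.png",W[:560,:560]);cv2.imwrite("pics/n1t.png",B)
E
```

```text
t11.9 d [ 0.7 -0.4  2.2] yaw -100.4 tcp [0.4615 0.0524 0.0982] F [-3.5 -3.1  5.8] gap 0.0131 g 40.33639132976532 j6 -0.38[ WARN:0@8.009] global loadsave.cpp:1063 imwrite_ Unsupported depth image for selected encoder is fallbacked to CV_8U.
```

View pics/n1s.png

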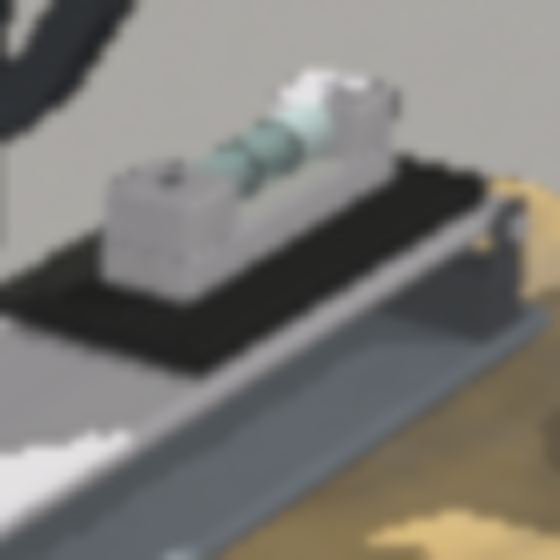

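The level's vial runs from crop (205,165) to (330,120), with the bubble near its middle. I'll measure profiles along the vial, with the level on the flat desk as reference.

```bash
cat >> h.py <<'E'
cam=lambda n:dict(np.load(n+"0.npz"))
def prof(img,c,ctr,d,h,S):
    "grey along the vial at offsets S (mm), averaged over height band"
    K=np.array(c["intrinsics"]);V=np.array(c["view"]);d=np.array(d)/np.linalg.norm(d)
    out=[]
    for dz in h:
        W=np.array(ctr)+S[:,None]/1000*d+[0,0,dz]
        C=(np.c_[W,np.ones(len(W))]@V.T)[:,:3]
        u=K[0,0]*C[:,0]/-C[:,2]+K[0,2];v=K[1,1]*C[:,1]/C[:,2]+K[1,2]
        out.append(cv2.remap(img.astype(np.float32),u.astype(np.float32)[None],v.astype(np.float32)[None],cv2.INTER_LINEAR)[0])
    return np.array(out).mean(0)
def tilt(P):
    dd=P[...,:2]-[.478,-.095];a=dd@[-.139,.99];b=dd@[.99,.139]
    Q=P[(abs(a)<.07)&(abs(b)<.033)&((abs(b)>.018)|(abs(a)>.06))&(P[...,2]>.04)&(P[...,2]<.08)]
    for _ in range(5):
        A=np.c_[Q[:,:2]-[.478,-.095],np.ones(len(Q))];k=np.linalg.lstsq(A,Q[:,2],rcond=None)[0];e=Q[:,2]-A@k;Q=Q[abs(e)<2.5*e.std()]
    return np.round([k[:2]@[-.139,.99],k[:2]@[.99,.139],k[2],len(Q),e.std()],4)
E
python3 - <<'E'
from h import *
n=np.load("n1.npz");S=np.arange(-60,61,3.)
for q in"st":
    c=cam(q);print(q,"tilt0",tilt(pts(c)))
    c1=dict(c);c1["depth"]=n[q+"d"];P=pts(c1);t=tilt(P);print("tilt",t)
    dd=P[...,:2]-[.478,-.095];a=dd@[-.139,.99];b=dd@[.99,.139]
    m=(P[...,2]>t[2]+.024)&(P[...,2]<t[2]+.034)&(abs(a)<.07)&(abs(b)<.03)
    if m.sum()>20:print("lvl",cv2.minAreaRect(P[m][:,:2].astype(np.float32)*1000),m.sum(),np.median(P[m],0).round(4))
    H=[.020,.023,.026] if q=="s" else [.024]
    p0=prof(c["image"],c,[.410,.214,0],[-.199,.98,0],H,S)
    p1=prof(n[q],c,[.478,-.095,t[2]],[-.139,.99,t[0]],H,S)
    for s,x,y in zip(S,p0,p1):print(int(s),x.round().astype(int),y.round().astype(int))
E
```

```text
s tilt0 [-6.77e-02  4.60e-03  5.69e-02  4.55e+02  8.00e-04]
tilt [-7.50e-03  8.10e-03  6.11e-02  2.74e+02  5.00e-04]
lvl ((477.174072265625, -94.83891296386719), (28.09384536743164, 109.67003631591797), 8.844775199890137) 211 [ 0.4748 -0.0902  0.0885]
-60 [187 209 221] [169 168 171]
-57 [210 217 222] [170 169 171]
-54 [221 220 223] [169 168 170]
-51 [222 221 222] [158 156 158]
-48 [218 216 219] [149 147 149]
-45 [215 213 215] [148 146 147]
-42 [216 214 216] [155 154 152]
-39 [217 216 218] [171 170 164]
-36 [209 209 208] [186 187 176]
-33 [202 203 194] [196 198 182]
-30 [194 197 180] [196 199 182]
-27 [189 193 174] [193 196 178]
-24 [189 192 174] [183 186 169]
-21 [191 196 177] [165 168 152]
-18 [184 187 171] [154 157 140]
-15 [150 154 139] [147 150 132]
-12 [132 136 119] [146 150 130]
-9 [140 143 124] [145 150 129]
-6 [144 147 128] [144 148 129]
-3 [146 149 130] [141 144 126]
0 [145 149 129] [134 137 119]
3 [138 141 123] [133 136 118]
6 [123 126 110] [135 139 121]
9 [127 130 113] [142 146 127]
12 [140 143 124] [148 151 134]
15 [146 149 129] [149 152 138]
18 [165 171 153] [150 152 142
[... 1264 characters left out ...]
 [137 139 125] [161 164 144]
-3 [141 142 127] [161 163 144]
0 [142 143 128] [162 164 144]
3 [142 142 128] [164 168 148]
6 [139 141 126] [173 177 159]
9 [128 129 116] [148 152 137]
12 [138 139 127] [175 178 161]
15 [169 172 157] [205 210 191]
18 [177 180 165] [212 216 197]
21 [177 180 165] [211 215 196]
24 [177 178 165] [208 213 194]
27 [169 170 156] [194 197 182]
30 [174 173 166] [168 166 164]
33 [206 202 206] [156 153 157]
36 [216 211 217] [141 138 141]
39 [192 187 192] [108 105 106]
42 [158 154 157] [103 100 102]
45 [171 167 171] [134 131 134]
48 [210 206 212] [155 152 157]
51 [222 220 225] [148 145 150]
54 [207 207 214] [109 107 111]
57 [145 158 170] [59 58 60]
60 [104 131 149] [27 28 28]
```

Top view: the lines show at ±10.5 mm and the bubble sits about 2 mm toward the hinge. The depth tilt of -0.0066 agrees with that. I'll turn another 14°.

Emit:
apply_moves --deltas '[{"xyz": [0, 0, 0], "yaw": 7}, {"xyz": [0, 0, 0], "yaw": 14}, {"xyz": [0, 0, 0], "yaw": 14}, {"xyz": [0, 0, 0], "yaw": 14}, {"xyz": [0, 0, 0], "yaw": 14}]'

```text
clock: 12.8
eef_pos: [0.4613, 0.0523, 0.0982]
orientation: [[-0.008, 1.0, -0.001], [1.0, 0.008, -0.001], [-0.001, -0.001, -1.0]]
contact_force: [-5.5, -3.5, 7.5]
finger_gap: 0.0133
grasp_force: 40.4
```

Emit:
apply_moves --deltas '[{"xyz": [0, 0, 0], "yaw": 0}, {"xyz": [0, 0, 0], "yaw": 0}, {"xyz": [0, 0, 0], "yaw": 0}, {"xyz": [0, 0, 0], "yaw": 0}, {"xyz": [0, 0, 0], "yaw": 0}]'

```text
clock: 13.3
eef_pos: [0.4613, 0.0523, 0.0982]
orientation: [[-0.008, 1.0, -0.001], [1.0, 0.008, -0.001], [-0.001, -0.001, -1.0]]
contact_force: [-4.2, -2.1, 7.5]
finger_gap: 0.0131
grasp_force: 40.4
```

Emit:
apply_moves --deltas '[{"xyz": [0, 0, 0], "yaw": 0}, {"xyz": [0, 0, 0], "yaw": 0}, {"xyz": [0, 0, 0], "yaw": 0}, {"xyz": [0, 0, 0], "yaw": 0}, {"xyz": [0, 0, 0], "yaw": 0}]'

```text
clock: 13.8
eef_pos: [0.4613, 0.0523, 0.0982]
orientation: [[-0.008, 1.0, -0.001], [1.0, 0.008, -0.001], [-0.001, -0.001, -1.0]]
contact_force: [-3.6, -2.9, 8.0]
finger_gap: 0.0135
grasp_force: 40.4
```

```bash
cat >> h.py <<'E'
def bub(N=3):
    t=[snap("top") for _ in range(N)];c=dict(t[0]);c["depth"]=np.mean([x["depth"] for x in t],0);img=np.mean([x["image"] for x in t],0)
    k=tilt(pts(c));print("tilt",k);S=np.arange(-33,34,1.5)
    p=prof(img,c,[.478,-.0957,k[2]],[-.139,.99,k[0]],[.024],S).mean(1)
    print(" ".join(f"{s:g}:{x:.0f}" for s,x in zip(S,p)));return t[0]
E
python3 - <<'E'
from h import *
go(.461,.053,.096,-155.2);bub()
E
```

```text
t13.8 d [ 0.7 -0.3  2.2] yaw -114.4 tcp [0.4613 0.0523 0.0982] F [-3.6 -2.9  8. ] gap 0.0135 g 40.43956160545349 j6 -0.13
tilt [3.20e-03 1.40e-03 6.11e-02 8.16e+02 8.00e-04]
-33:212 -31.5:204 -30:195 -28.5:194 -27:198 -25.5:203 -24:206 -22.5:208 -21:209 -19.5:209 -18:208 -16.5:206 -15:195 -13.5:179 -12:155 -10.5:149 -9:154 -7.5:161 -6:163 -4.5:160 -3:157 -1.5:156 0:156 1.5:157 3:157 4.5:157 6:154 7.5:148 9:136 10.5:145 12:163 13.5:184 15:199 16.5:206 18:208 19.5:208 21:208 22.5:207 24:206 25.5:203 27:194 28.5:183 30:170 31.5:162 33:156
```

The bubble is slightly past centre, by about +0.8 mm. I'll turn back 4°, release and rise.

Emit:
apply_moves --deltas '[{"xyz": [0, 0, 0], "yaw": -2}, {"xyz": [0, 0, 0], "yaw": -4}, {"xyz": [0, 0, 0], "yaw": -4}, {"xyz": [0, 0, 0], "yaw": -4}]'

```text
clock: 14.35
eef_pos: [0.4614, 0.0523, 0.0982]
orientation: [[-0.078, 0.997, -0.001], [0.997, 0.078, -0.001], [-0.001, -0.001, -1.0]]
contact_force: [-4.3, -3.8, 7.9]
finger_gap: 0.0134
grasp_force: 40.5
```

Emit:
apply_moves --deltas '[{"xyz": [0, 0, 0], "yaw": 0}, {"xyz": [0, 0, 0], "yaw": 0}, {"xyz": [0, 0, 0], "yaw": 0}, {"xyz": [0, 0, 0], "yaw": 0}]' --grip 0.5

```text
clock: 14.75
eef_pos: [0.462, 0.053, 0.0973]
orientation: [[-0.077, 0.997, 0.0], [0.997, 0.077, 0.0], [0.0, 0.0, -1.0]]
contact_force: [-0.1, 0.6, -1.4]
finger_gap: 0.0428
grasp_force: 0.0
```

Emit:
apply_moves --deltas '[{"xyz": [0, 0, -0.02], "yaw": 0}, {"xyz": [0, 0, -0.06], "yaw": 0}, {"xyz": [0, 0, -0.06], "yaw": 0}, {"xyz": [0, 0, -0.06], "yaw": 0}, {"xyz": [0, 0, -0.06], "yaw": 0}]'

```text
clock: 15.25
eef_pos: [0.4612, 0.0531, 0.1564]
orientation: [[-0.077, 0.997, -0.002], [0.997, 0.077, 0.0], [0.0, -0.002, -1.0]]
contact_force: [-0.9, -0.3, -1.0]
finger_gap: 0.0426
grasp_force: 0.0
```

Emit:
apply_moves --deltas '[{"xyz": [0, 0, 0], "yaw": 0}, {"xyz": [0, 0, 0], "yaw": 0}, {"xyz": [0, 0, 0], "yaw": 0}]' --grip 0

```text
clock: 15.55
eef_pos: [0.4615, 0.053, 0.1567]
orientation: [[-0.077, 0.997, -0.001], [0.997, 0.077, 0.0], [0.0, -0.001, -1.0]]
contact_force: [0.6, 0.7, 0.3]
finger_gap: 0.0007
grasp_force: 0.0
```

```bash
python3 - <<'E'
from h import *
go(.478,-.0957,.13,98.2);bub()
E
```

```text
t15.6 d [-149.5    5.    26.6] yaw -3.8 tcp [0.4615 0.053  0.1567] F [0.6 0.7 0.3] gap 0.0007 g 0.0 j6 -0.2
tilt [5.00e-04 1.90e-03 6.09e-02 8.04e+02 9.00e-04]
-33:207 -31.5:199 -30:193 -28.5:193 -27:197 -25.5:203 -24:205 -22.5:206 -21:206 -19.5:205 -18:204 -16.5:202 -15:191 -13.5:175 -12:150 -10.5:143 -9:145 -7.5:153 -6:156 -4.5:155 -3:155 -1.5:155 0:156 1.5:156 3:157 4.5:158 6:158 7.5:153 9:138 10.5:142 12:158 13.5:181 15:195 16.5:203 18:205 19.5:205 21:205 22.5:204 24:203 25.5:200 27:191 28.5:180 30:167 31.5:159 33:154
```

Centred and symmetric, tilt 0.0005. Now I'll move over the level and press.

Emit:
apply_moves --deltas '[{"xyz": [-0.035, 0.001, 0], "yaw": -1}, {"xyz": [-0.075, 0.003, 0], "yaw": -2}, {"xyz": [-0.115, 0.004, 0], "yaw": -3}, {"xyz": [-0.15, 0.005, 0.01], "yaw": -3.8}, {"xyz": [-0.15, 0.005, 0.04], "yaw": -3.8}]'

```text
clock: 16.2
eef_pos: [0.4819, -0.1016, 0.1195]
orientation: [[-0.14, 0.99, 0.008], [0.99, 0.14, -0.005], [-0.006, 0.007, -1.0]]
contact_force: [-0.7, 0.5, -0.3]
finger_gap: 0.0001
grasp_force: 0.0
```

Emit:
apply_moves --deltas '[{"xyz": [0, 0, 0], "yaw": 0}, {"xyz": [0, 0, 0], "yaw": 0}, {"xyz": [0, 0, 0], "yaw": 0}, {"xyz": [0, 0, 0], "yaw": 0}]'

```text
clock: 16.6
eef_pos: [0.4792, -0.0958, 0.1186]
orientation: [[-0.144, 0.99, 0.002], [0.99, 0.144, -0.001], [-0.001, 0.002, -1.0]]
contact_force: [-0.5, -0.4, -0.5]
finger_gap: -0.0
grasp_force: 0.0
```

```bash
python3 - <<'E'
from h import *
go(.478,-.096,.089,98.2)
E
```

```text
t16.6 d [-0.  -1.3 29.5] yaw 0.1 tcp [ 0.4792 -0.0958  0.1186] F [-0.5 -0.4 -0.5] gap -0.0 g 0.0 j6 -0.57
```

Emit:
apply_moves --deltas '[{"xyz": [0, -0.001, 0.01], "yaw": 0}, {"xyz": [0, -0.001, 0.018], "yaw": 0}, {"xyz": [0, -0.001, 0.024], "yaw": 0}, {"xyz": [0, -0.001, 0.027], "yaw": 0}, {"xyz": [0, -0.001, 0.027], "yaw": 0}]'

```text
clock: 17.1
eef_pos: [0.477, -0.0962, 0.0896]
orientation: [[-0.143, 0.99, -0.001], [0.99, 0.143, 0.001], [0.001, -0.001, -1.0]]
contact_force: [-0.0, -0.3, -0.2]
finger_gap: 0.0006
grasp_force: 0.0
```

Emit:
apply_moves --deltas '[{"xyz": [0, 0, 0.001], "yaw": 0}, {"xyz": [0, 0, 0.002], "yaw": 0}, {"xyz": [0, 0, 0.003], "yaw": 0}, {"xyz": [0, 0, 0.003], "yaw": 0}]'

```text
clock: 17.5
eef_pos: [0.4777, -0.0965, 0.0877]
orientation: [[-0.143, 0.99, 0.001], [0.99, 0.143, -0.0], [-0.0, 0.001, -1.0]]
contact_force: [-0.3, 0.0, 3.8]
finger_gap: -0.0001
grasp_force: 1.7
```

```bash
python3 - <<'E'
from h import *
go(.478,-.096,.086,98.2)
E
```

```text
t17.5 d [0.5 0.3 1.7] yaw 0.0 tcp [ 0.4777 -0.0965  0.0877] F [-0.3  0.   3.8] gap -0.0001 g 1.7264778807111725 j6 -0.57
```

Emit:
apply_moves --deltas '[{"xyz": [0, 0, 0.001], "yaw": 0}, {"xyz": [0, 0, 0.002], "yaw": 0}, {"xyz": [0, 0, 0.0025], "yaw": 0}, {"xyz": [0, 0, 0.0025], "yaw": 0}, {"xyz": [0, 0, 0.0025], "yaw": 0}]'

```text
clock: 18.0
eef_pos: [0.4778, -0.0965, 0.0858]
orientation: [[-0.143, 0.99, 0.001], [0.99, 0.143, -0.001], [-0.001, 0.001, -1.0]]
contact_force: [-2.7, 1.3, 9.2]
finger_gap: -0.0
grasp_force: 5.0
```

Emit:
apply_moves --deltas '[{"xyz": [0, 0, 0], "yaw": 0}, {"xyz": [0, 0, 0], "yaw": 0}, {"xyz": [0, 0, 0], "yaw": 0}, {"xyz": [0, 0, 0], "yaw": 0}, {"xyz": [0, 0, 0], "yaw": 0}]'

```text
clock: 18.5
eef_pos: [0.4778, -0.0965, 0.0858]
orientation: [[-0.143, 0.99, 0.001], [0.99, 0.143, -0.001], [-0.001, 0.001, -1.0]]
contact_force: [-3.0, 1.2, 9.3]
finger_gap: 0.0001
grasp_force: 4.9
```

Emit:
apply_moves --deltas '[{"xyz": [0, 0, 0], "yaw": 0}, {"xyz": [0, 0, 0], "yaw": 0}, {"xyz": [0, 0, 0], "yaw": 0}, {"xyz": [0, 0, 0], "yaw": 0}, {"xyz": [0, 0, 0], "yaw": 0}]'

```text
clock: 19.0
eef_pos: [0.4778, -0.0965, 0.0858]
orientation: [[-0.143, 0.99, 0.001], [0.99, 0.143, -0.001], [-0.001, 0.001, -1.0]]
contact_force: [-2.1, 0.8, 10.2]
finger_gap: 0.0003
grasp_force: 4.9
```

```bash
python3 - <<'E'
from h import *
go(.478,-.096,.086,98.2)
s=[snap("scene") for _ in range(3)];a=np.mean([c["image"] for c in s],0)
c=dict(s[0]);c["depth"]=np.mean([x["depth"] for x in s],0);P=pts(c);k=tilt(P);print("tilt",k)
dd=P[...,:2]-[.478,-.096];al=dd@[-.139,.99];b=dd@[.99,.139]
m=(P[...,2]>k[2]+.02)&(P[...,2]<k[2]+.031)&(abs(al)<.06)&(abs(al)>.03)&(abs(b)<.018)
Q=P[m];A=np.c_[al[m],b[m],np.ones(m.sum())]
for _ in range(5):
    kk=np.linalg.lstsq(A,Q[:,2],rcond=None)[0];e=Q[:,2]-A@kk;g=abs(e)<2*e.std();A,Q=A[g],Q[g]
print("level top",kk,len(Q),e.std())
S=np.arange(-33,34,1.5)
for off in(.0,.004):
    p=prof(a,c,[.478,-.0962,k[2]-off],[-.139,.99,0],[.022],S).mean(1);print(" ".join(f"{s:g}:{x:.0f}" for s,x in zip(S,p)))
cv2.imwrite("pics/fin.png",cv2.resize(a[160:225,265:345],None,fx=8,fy=8,interpolation=cv2.INTER_CUBIC).clip(0,255).astype(np.uint8))
E
```

```text
t19.0 d [ 0.5  0.3 -0.2] yaw 0.0 tcp [ 0.4778 -0.0965  0.0858] F [-2.1  0.8 10.2] gap 0.0003 g 4.92924297665013 j6 -0.57
tilt [-5.00e-04  6.00e-03  5.88e-02  2.65e+02  4.00e-04]
level top [-0.00736744  0.06869047  0.08621434] 120 0.0012088431823849071
-33:182 -31.5:184 -30:183 -28.5:183 -27:182 -25.5:175 -24:171 -22.5:164 -21:156 -19.5:145 -18:135 -16.5:129 -15:127 -13.5:127 -12:126 -10.5:126 -9:127 -7.5:129 -6:132 -4.5:133 -3:131 -1.5:129 0:125 1.5:121 3:121 4.5:125 6:132 7.5:136 9:140 10.5:144 12:149 13.5:157 15:166 16.5:178 18:192 19.5:203 21:212 22.5:219 24:222 25.5:223 27:224 28.5:225 30:226 31.5:225 33:225
-33:167 -31.5:167 -30:164 -28.5:161 -27:155 -25.5:143 -24:132 -22.5:122 -21:117 -19.5:113 -18:113 -16.5:116 -15:117 -13.5:118 -12:118 -10.5:119 -9:118 -7.5:117 -6:114 -4.5:109 -3:102 -1.5:100 0:103 1.5:106 3:112 4.5:118 6:124 7.5:133 9:146 10.5:162 12:176 13.5:187 15:195 16.5:201 18:209 19.5:208 21:208 22.5:209 24:210 25.5:213 27:210 28.5:209 30:210 31.5:211 33:210
```

View pics/fin.png

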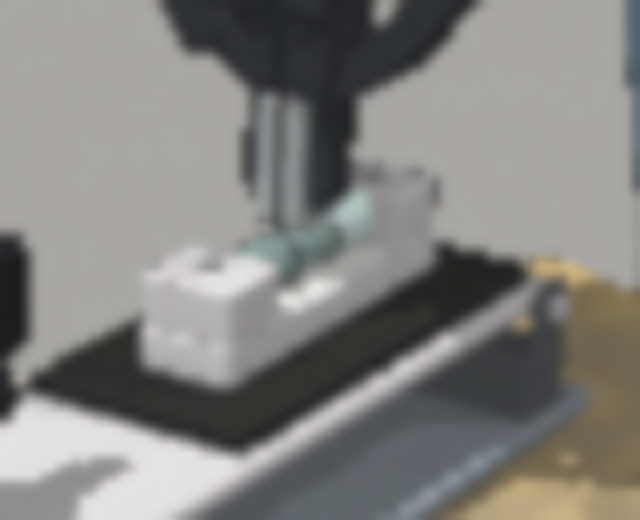

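The shut fingers rest mid-level with 10 N on them. The vial's near line is at about (290,258), the far line near (345,225), and the dark bubble lies between them. As a check, I'll compare the strip with the earlier image whose bubble position is known.

```bash
python3 - <<'E'
from h import *
n=np.load("n1.npz");c=cam("s");a=np.mean([snap("scene")["image"] for _ in range(3)],0)
S=np.arange(-30,31,2.)
print("S",S.astype(int))
for nm,im,z in(("n1",n["s"],.0611),("now",a,.0588)):
    for dz in(.010,.012,.014,.016,.018):
        p=prof(im,c,[.478,-.0962,z],[-.139,.99,0],[dz],S);g=p[:,:3].mean(1)
        print(nm,dz," ".join("%d"%x for x in g))
go(.478,-.096,.086,98.2)
def strip(im,z):
    return np.stack([prof(im,c,[.478,-.0962,z],[-.139,.99,0],[dz],np.arange(-40,40.1,.5)) for dz in np.arange(.032,.004,-.0005)])
W=np.vstack([strip(n["s"],.0611),strip(a,.0588)])
cv2.imwrite("pics/strip.png",cv2.resize(W,None,fx=4.5,fy=4.5,interpolation=cv2.INTER_CUBIC).clip(0,255).astype(np.uint8))
E
```

```text
S [-30 -28 -26 -24 -22 -20 -18 -16 -14 -12 -10  -8  -6  -4  -2   0   2   4
   6   8  10  12  14  16  18  20  22  24  26  28  30]
n1 0.01 144 143 137 134 130 126 129 133 139 141 142 143 142 135 132 128 126 131 137 142 141 142 140 140 140 141 141 141 142 142 143
n1 0.012 133 132 126 118 112 109 109 110 112 119 124 127 126 120 114 108 105 112 115 126 134 139 140 141 142 142 142 143 143 143 144
n1 0.014 137 134 122 109 105 103 101 100 103 107 109 109 112 107 102 103 100 104 106 119 129 136 141 143 144 145 145 146 146 146 146
n1 0.016 148 143 130 115 108 106 105 107 108 108 107 108 107 102 96 102 103 108 113 120 130 137 144 146 148 149 149 149 149 149 149
n1 0.018 163 158 145 129 118 112 112 116 118 119 119 117 114 106 100 103 107 115 121 125 132 137 144 147 150 150 150 150 150 150 150
now 0.01 139 137 132 130 128 123 126 132 138 142 147 149 145 139 133 127 125 137 149 154 150 147 141 140 140 141 141 141 142 146 149
now 0.012 132 129 121 114 109 107 108 108 110 118 123 124 122 117 110 104 102 110 114 127 138 143 141 143 144 144 143 145 145 147 150
now 0.014 137 133 120 107 103 102 101 100 102 106 108 108 109 104 97 99 98 104 108 125 137 145 150 155 155 155 156 157 155 157 160
now 0.016 149 144 130 114 108 105 105 107 107 108 108 107 106 100 94 100 102 111 118 134 149 163 174 177 178 181 184 182 180 183 183
now 0.018 163 159 146 131 120 114 113 116 118 118 119 117 114 106 99 102 106 116 124 137 156 176 190 198 208 207 208 210 212 209 210
t19.3 d [ 0.5  0.3 -0.2] yaw 0.0 tcp [ 0.4778 -0.0965  0.0858] F [-2.2  0.9 10.2] gap -0.0002 g 4.9292004987364635 j6 -0.57
```

View pics/strip.png

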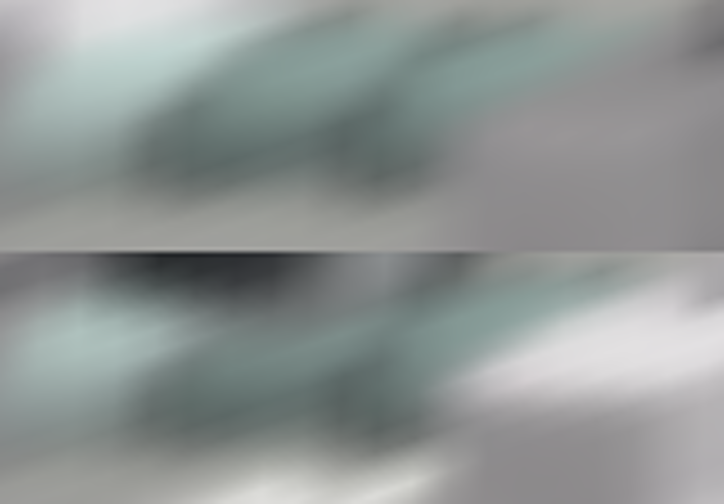

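```bash
python3 - <<'E'
from h import *
n=np.load("n1.npz");c=cam("s");d=np.mean([snap("scene")["depth"] for _ in range(8)],0)
K=np.array(c["intrinsics"])
for nm,dep,z in(("n1",n["sd"],.0611),("now",d,.0588)):
    c["depth"]=dep;P=pts(c);dd=P[...,:2]-[.478,-.0962];al=dd@[-.139,.99];b=dd@[.99,.139]
    for lo,hi in((-.052,-.032),(.032,.052)):
        m=(al>lo)&(al<hi)&(abs(b)<.010)&(P[...,2]>z+.024)&(P[...,2]<z+.034)
        h=P[m][:,2]-z;print(nm,lo,m.sum(),"med %.4f mean %.4f sd %.4f"%(np.median(h),h.mean(),h.std()))
s=r.read_state();print(s["ft_torque"],s["contact_force"])
E
```

```text
n1 -0.052 27 med 0.0284 mean 0.0284 sd 0.0003
n1 0.032 34 med 0.0277 mean 0.0277 sd 0.0003
now -0.052 19 med 0.0279 mean 0.0279 sd 0.0003
now 0.032 31 med 0.0279 mean 0.0280 sd 0.0002
[0.11516788 0.47633358 0.03822913] [-2.66443692  0.80747753  9.4261848 ]
```

The two end blocks are equally high under the push, so the level is within about 0.001 rad of flat and the bubble is centred. For comparison, the earlier tilted reading showed a 0.7 mm difference, as it should. I'll hand in.

```bash
python3 -c "
from cell import r
print(r.job_done())"
```

```text
the job is handed in; nothing more can be done
None
```

The job is handed in at about 20 s of the allowed 72 s: the level lies lengthwise on the pad, the bubble read centred before the push and the level measured flat under it, and the arm is still pressing with about 10 N; the jar and dropper bottle were not touched.

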